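Clamp the tea cake for sampling

ROBOT

A 7-joint arm with a two-finger parallel gripper is mounted at the origin on the work surface. World frame = base frame: x ahead of the robot, y to its left, z up, the work surface at z = 0. Lengths are in m, angles in rad, forces in N, time in s.
With the tool pointing down it reaches from about 0.4 to 0.875 m from the base axis. Payload 19.3 kg.
Tool frame: the origin (TCP) lies on the centre line of the jaws, within the pads' length; the fingertips stand 14 mm ahead of it and the grasp point (between the pads) lies 5 mm behind it; x points along the fingers, y is the direction in which the jaws open and shut, and the axes are right-handed (so a half turn about x gives the same grasp; the last joint's range is limited). The gripper opens to 85 mm and grips with 20 to 120 N. Pads are 22 mm wide; open, the fingers measure 114 mm over their backs; the gripper's body (76 mm by 85 mm) begins 54 mm behind the grasp point. The pads swing forward as they close: fully open they stand 13 mm farther back than shut.
Start: joints at [1.197, 0.521, -0.036, 1.599, 0.021, 1.021, -0.113], TCP at [0.187, -0.596, 0.245] pointing down, gripper open.
Joint ranges: [-2.91, 2.91], [-0.3, 2.13], [-1.5, 1.42], [0.17, 2.43], [-1.26, 4.41], [0.16, 1.93], [-2.52, 2.52]. Speed limits (rad/s): [1.89, 1.89, 2.39, 2.39, 3.01, 3.01, 3.01].

INTERFACE

Orientations are given as [roll, pitch, yaw] about the fixed x, y, z axes, in that order (R = Rz(yaw) Ry(pitch) Rx(roll)).
In Python, from workcell import monitor, optics, bot gives the robot as it stands.
- The arm moves only by the tool arm_command, never from a script. Its arguments are lists of equal length, an entry for each row: "delta_pos": the shift along the tool's x, y, z as a fraction of full scale, a list of three; "rotation": the turn, a rotation vector about the tool's x, y, z as a fraction of full scale, a list of three. In form: {"delta_pos": [[dx, dy, dz], ...], "rotation": [[wx, wy, wz], ...]}. A call has 1 to 10 rows; each row shifts and turns the pose as measured when the row begins, along the tool's axes as they then stand; what a row does not reach is not made up. Full scale, the value 1, is 30 mm for a shift and 6 degrees for a turn. A row lasts 1/10 s, in which the tool goes at most 50 mm and 8.59 degrees, less where a joint would pass 70% of its speed; a pose out of reach is approached as far as the arm can. A call with a number of a shift or a turn outside -1 to 1 is refused whole. A call with a gripper value outside its range is refused whole. "gripper" is the closure, from -1 (fully open) to 1 (shut), so that 0 is half open, set as the call begins (left out, the last holds). The fingers move at their own pace and stop on an object; "grip_force" is the grip in N (left out, the last holds). Time passes only in rows, so rows that do not move let the fingers close. It gives the time, the measured TCP pose, the force and the opening at its end, in the units of the state.
- monitor.observe(): the state, without advancing time (a new reading comes with each control period).
- optics.grab_frame(name): name is "side" or "top" or "wrist"; returns the picture (420x560x3 uint8, red, green, blue); there is no depth.
- optics.camera_params(name): a dict with "fx", "fy", "cx", "cy" (pixels), "origin" and "rotation" of the camera in the world. Camera axes: x right, y down, z forward; pixel columns grow to the right and rows downward; lengths in m; the calibration is good to about 2 mm. A picture is of the moment at which its call begins: read the wrist's pose just before it. camera_params takes no time and is no camera call; for the wrist camera it gives the pose at the moment of the call.
- bot.job_done(): hands the job in, once; it reports no verdict.
The state is a dict: "clock": time; "qpos": joint angles; "qd": joint speeds; "joint_efforts": joint torques, N m; "position": TCP position; "tool_rot": TCP orientation; "force": force on the tool from outside, world axes, zero at the start; "moment": the same for the moment, N m; "grip_width": finger opening in m.
Only numpy, scipy, OpenCV 4.12 (cv2) and the standard library are available. Lean on these libraries where they do the work, as an engineer would, in place of code of your own. Each camera call takes 0.05 s, during which the arm holds its last target. There are 200 camera calls.

TASK

Two lever clamps stand on the inspection table; one of them has a dark tea cake lying in its tray. On that clamp, squeeze the red release button in the side of the lever's grip while the lever is still up, keep it squeezed while you swing the lever fully down so that the pad holds the cake, then let go and leave the lever down. Do not move the other clamp's lever and do not push the cake about.

Things in the scene. Friction and masses are not known exactly. Their poses are not given: they have to be found in the camera images.
- clamp_grip (a point): Centre of the black grip (bar 110 mm long, 28 wide, 28 thick) at the free end of the lever on the clamp that holds the tea cake. Its axes turn with the lever: x along the lever to its hinge axis, 240 mm away; y level, along the hinge axis, to the red button's side; z up out of the lever. With the lever down the grip is level, 100 mm above the table, clear of the base.
- release_button (a joint): Red button of that grip, travel in m: 0 out, 0.006 fully in. Oblong, 48 mm along the lever, 18 high, centred on the grip's length, standing 8 mm out of its +y side: 36 mm wide together, 30 pressed. A pinch straight across the grip from above presses it (6 N to begin, 9 N fully). It frees the lever from 0.004 on and springs out when let go.
- clamp_lever (a joint): Angle of that lever, rad: 0 raised (45 degrees above level), growing downwards, 0.785 the stop: level, its sprung rubber pad pressing on the cake. Starts at 0 to 0.16. With the button out a ratchet tooth blocks it at about 0.2 (holds over 20 N at the grip); with the button in it moves with 2 to 6 N and stays where left.
- tea_cake: The cake to be clamped: dark brown pressed disc, 100 mm across, 28 high, loose in the clamp's wooden tray (125 mm square inside, rims 26 mm above the table). Origin: centre of its underside. The clamp faces the robot within 20 degrees; its lever's hinge is on the far side, 100 mm up, between green cheeks up to 172 mm high. A paper-wrapped cake elsewhere is not meant.
- spare_lever (a joint): Angle of the lever of the other clamp, which looks the same but has no cake in it and stands beside it, at least 0.3 m away centre to centre; values as for clamp_lever. Raised levers reach up to 330 mm above the table. It is not to be moved.

How it is judged:
By the outcome, as a careful person would: the job done as asked, in the order asked, and still so for the second after the job is handed in, with the robot touching nothing.
It also fails if it takes over 40 s, if anything falls off the work surface, if the arm or the gripper's body presses on something with over 40 N, if the wrist force passes 120 N, or if a joint passes its speed limit or range.

## Working session

There is one attempt and no reset: what is moved stays moved. The work goes in short steps, Python scripts to look and compute and a tool call to move; the robot and the scene stay as the last step left them, time stands still between calls to the robot, and variables do not carry over. Pictures are saved under pics/ and viewed, about 8 in all and at most 12, crops included, and the job is handed in when it is done.

Besides the shell and the picture viewer there is one more tool, called after "Call:" as name(argument=value, ...) on one line, values as JSON. arm_command: Moves the arm, as the interface text tells. Its arguments: {"type":"object","properties":{"delta_pos":{"type":"array","items":{"type":"array","items":{"type":"number"}}},"rotation":{"type":"array","items":{"type":"array","items":{"type":"number"}}},"gripper":{"type":"number"},"grip_force":{"type":"number"}},"required":["delta_pos","rotation"]}

```bash
mkdir -p pics; ls; cat > h.py <<'E'
import numpy as np, cv2
from workcell import monitor, optics, bot
def snap(n,f):
    p=optics.camera_params(n); im=optics.grab_frame(n); cv2.imwrite('pics/'+f,im[:,:,::-1]); return im,p
def ray(p,u,v):
    d=np.array([(u-p['cx'])/p['fx'],(v-p['cy'])/p['fy'],1.]); return np.array(p['origin']),np.array(p['rotation'])@d
def onz(p,u,v,z):
    o,d=ray(p,u,v); return o+d*(z-o[2])/d[2]
def tri(a,b):
    (o1,d1),(o2,d2)=a,b; A=np.c_[d1,-d2]; s=np.linalg.lstsq(A,o2-o1,rcond=None)[0]
    x,y=o1+d1*s[0],o2+d2*s[1]; return (x+y)/2,np.linalg.norm(x-y)
def proj(p,X):
    c=np.array(p['rotation']).T@(np.array(X)-p['origin']); return p['fx']*c[0]/c[2]+p['cx'],p['fy']*c[1]/c[2]+p['cy']
E
python3 - <<'E'
from h import *
a,p=snap('top','t1.png'); b,q=snap('side','s1.png')
cv2.imwrite('pics/both1.png',cv2.resize(np.vstack([a,b])[:,:,::-1],None,fx=.7,fy=.7))
for c in(p,q): print(c)
s=monitor.observe(); print(s)
for n,im in(('t',a),('s',b)):
    h=cv2.cvtColor(im,cv2.COLOR_RGB2HSV)
    m=((h[...,0]<8)|(h[...,0]>172))&(h[...,1]>150)&(h[...,2]>80)
    k,l,st,ce=cv2.connectedComponentsWithStats(m.astype('uint8'))
    print(n,[(st[i].tolist(),ce[i].round(1).tolist()) for i in range(1,k) if st[i][4]>8])
E
```

```text
pics
{'fx': 387.45880584099524, 'fy': 387.45880584099524, 'cx': 279.500210308271, 'cy': 207.6401128364222, 'origin': array([ 0.54866486, -0.01089599,  1.01910833]), 'rotation': array([-3.0608353 ,  0.00526253, -1.59303243])}
{'fx': 412.8731663148721, 'fy': 412.8731663148721, 'cx': 281.23859291804, 'cy': 215.34363090090957, 'origin': array([ 0.33156429, -0.33639904,  0.71862409]), 'rotation': array([-2.43800102,  0.0089615 , -0.74121902])}
{'clock': 0.1, 'qpos': array([ 1.19678856,  0.52197517, -0.03631759,  1.59987767,  0.02123847,
        1.0211149 , -0.11280728]), 'qd': array([-0.00165453, -0.00155755,  0.00141694, -0.00214069, -0.00082392,
       -0.00102995, -0.00022354]), 'joint_efforts': array([ 3.02615386e-03, -9.28503656e+01,  1.98396541e+00, -3.70540094e+01,
        1.81562273e-02,  5.30706922e-03, -3.37306085e-05]), 'position': array([ 0.18685172, -0.59614741,  0.24479673]), 'tool_rot': array([-1.46428016,  1.56980691,  1.98111226]), 'force': array([ 0.09380332, -0.25791365, -0.34165404]), 'moment': array([-0.06184576,  0.02485071,  0.02763795]), 'grip_width': 0.08546339955657282}
t [([502, 153, 22, 22, 149], [512.4, 163.9]), ([344, 234, 9, 23, 95], [348.3, 245.4]), ([155, 238, 12, 20, 67], [159.9, 247.3])]
s [([288, 279, 20, 12, 78], [297.8, 284.1])]
```

View pics/t1.png

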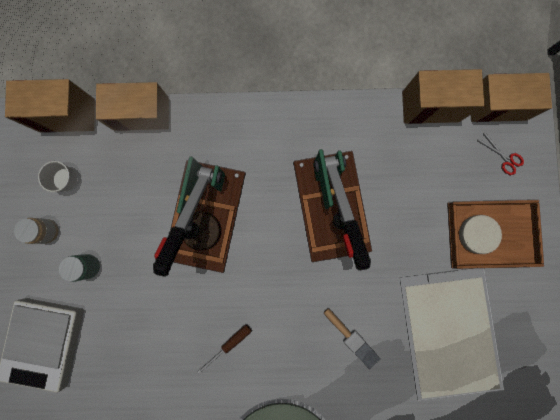

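View pics/s1.png

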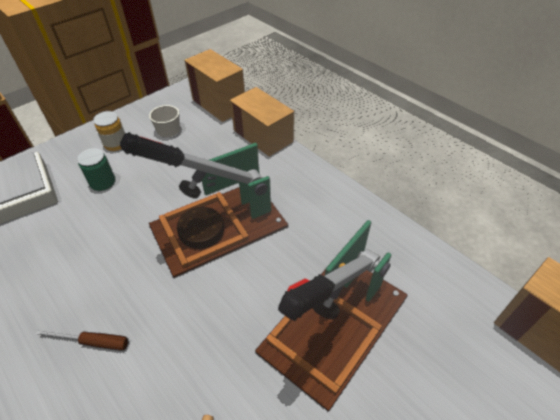

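The cake's clamp is the left one in the top view: its cake is at about (203,232) there and (200,227) in the side view. The red button is at (160,247) in the top view. Next I'll zoom in and fix the geometry.

```bash
sed -i '1a from scipy.spatial.transform import Rotation as Rn' h.py
python3 - <<'E'
s=open('h.py').read()
s=s.replace("np.array(p['rotation'])","Rn.from_euler('xyz',p['rotation']).as_matrix()")
open('h.py','w').write(s)
E
python3 - <<'E'
from h import *
a=cv2.imread('pics/t1.png');b=cv2.imread('pics/s1.png')
cv2.imwrite('pics/c1.png',np.hstack([cv2.resize(a[150:290,140:260],None,fx=4,fy=4,interpolation=2)[:560],np.zeros((560,10,3),'u1')]))
x=cv2.resize(a[150:280,145:250],(420,520),interpolation=2);y=cv2.resize(b[125:275,110:290],None,fx=2,fy=2,interpolation=2)
o=np.zeros((520,790,3),'uint8');o[:,:420]=x;o[:300,430:790]=y;cv2.imwrite('pics/c1.png',o)
p=optics.camera_params('top')
print(Rn.from_euler('xyz',p['rotation']).as_matrix().round(2))
print('cake',onz(p,203,232,.028),'button',[onz(p,160,247,z) for z in(.2,.27)])
E
```

```text
[[-0.02 -1.    0.08]
 [-1.    0.02  0.  ]
 [-0.01 -0.08 -1.  ]]
cake [0.57095407 0.18941319 0.028     ] button [array([0.5375584 , 0.24552759, 0.2       ]), array([0.53850754, 0.22361394, 0.27      ])]
```

View pics/c1.png

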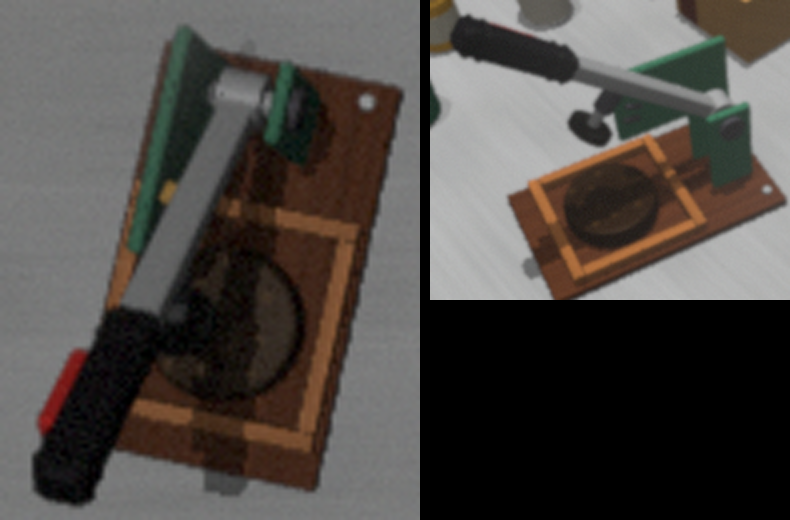

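```bash
python3 - <<'E'
from h import *
p=optics.camera_params('top');q=optics.camera_params('side')
T=lambda u,v:(145+u/4,150+v/4); S=lambda u,v:(110+(u-430)/2,125+v/2)
pts={}
for n,t,s in(('tip',(65,480),(465,38)),('near',(135,322),(567,65)),('hinge',(240,88),(718,103)),('cake',(228,322),(612,203))):
    X,e=tri(ray(p,*T(*t)),ray(q,*S(*s))); pts[n]=X; print(n,X.round(4),round(e,4))
d=pts['near']-pts['tip']; print('len',np.linalg.norm(d),'elev',np.degrees(np.arcsin(d[2]/np.linalg.norm(d))),'yaw',np.degrees(np.arctan2(d[1],d[0])))
for a,b in(((353,232),(308,440)),((400,92),(316,488))):
    A,B=onz(p,*T(*a),.026 if a[0]==353 else .012),onz(p,*T(*b),.026 if a[0]==353 else .012);v=A-B;print('rim',A,B,np.degrees(np.arctan2(v[1],v[0])))
c=(pts['tip']+pts['near'])/2; h=pts['hinge'];print('c',c,'dist',np.linalg.norm(h-c),'yaw h',np.degrees(np.arctan2(*(h-c)[1::-1])))
R=Rn.from_euler('xyz',monitor.observe()['tool_rot']).as_matrix();print(R.round(3))
w=optics.camera_params('wrist');print(w)
E
```

```text
tip [0.4958 0.2156 0.288 ] 0.0001
near [0.5695 0.2001 0.2244] 0.0027
hinge [0.7107 0.169  0.1056] 0.0032
cake [0.5743 0.1915 0.0312] 0.0009
len 0.09855392060670629 elev -40.14309902696172 yaw -11.800849705697766
rim [0.63090574 0.11153442 0.026     ] [0.4987595  0.14185809 0.026     ] -12.92394951976209
rim [0.72363804 0.08120597 0.012     ] [0.46727516 0.13917293 0.012     ] -12.741060602401982
c [0.53267271 0.20784962 0.25620556] dist 0.23636481361396464 yaw h -12.3233972197635
[[-0.     0.299 -0.954]
 [ 0.001 -0.954 -0.299]
 [-1.    -0.001  0.   ]]
{'fx': 357.35225779576905, 'fy': 357.35225779576905, 'cx': 273.8737871297881, 'cy': 207.83418971884376, 'origin': array([ 0.26139448, -0.57367064,  0.37331606]), 'rotation': array([ 2.83069773e+00,  1.19746310e-03, -1.26641343e+00])}
```

```bash
cat > plan.py <<'E'
from h import *
psi=np.radians(-12.6)
def tool(t):  # t: tilt (deg) of the fingers back towards the robot
    t=np.radians(t);u=np.array([np.cos(psi),np.sin(psi),0]);x=-(np.sin(t)*u+np.array([0,0,np.cos(t)]))
    y=np.array([-np.sin(psi),np.cos(psi),0]);return np.c_[x,y,np.cross(x,y)]
def pose():
    s=monitor.observe();return np.array(s['position']),Rn.from_euler('xyz',s['tool_rot']).as_matrix(),s
def rows(wps,k=10,step=.9):
    """wps: list of (pos,R); cylindrical path, prints rows"""
    P,R,s=pose();D=[];W=[]
    for p,Q in wps:
        c=lambda a:np.array([np.hypot(a[0],a[1]),np.arctan2(a[1],a[0]),a[2]])
        a,b=c(P),c(p);rv=Rn.from_matrix(R.T@Q).as_rotvec();R0=R
        L=np.linalg.norm([(b-a)[0],(b-a)[2],(b-a)[1]*.6]);n=int(np.ceil(max(L/.03,np.degrees(np.linalg.norm(rv))/6)/step))
        for i in range(1,n+1):
            e=a+(b-a)*i/n;t=np.array([e[0]*np.cos(e[1]),e[0]*np.sin(e[1]),e[2]]);Rt=R0@Rn.from_rotvec(rv*i/n).as_matrix()
            D.append((R.T@(t-P)/.03).round(2).tolist());W.append((np.degrees(Rn.from_matrix(R.T@Rt).as_rotvec())/6).round(2).tolist());P,R=t,Rt
    print(len(D),'rows; at',pose()[0].round(3));print('D',D[:k]);print('W',W[:k])
E
python3 - <<'E'
from plan import *
P,R,s=pose();up=P+[0,0,.17]
rows([(up,R),(np.array([.6,-.02,.42]),tool(0))],60)
E
```

```text
35 rows; at [ 0.187 -0.596  0.245]
D [[-0.81, -0.0, 0.0], [-0.81, -0.0, 0.0], [-0.81, -0.0, 0.0], [-0.81, -0.0, 0.0], [-0.81, -0.0, 0.0], [-0.81, -0.0, 0.0], [-0.81, -0.0, 0.0], [-0.01, -0.05, -0.92], [-0.01, -0.0, -0.92], [-0.01, 0.04, -0.91], [-0.01, 0.09, -0.91], [-0.01, 0.13, -0.9], [-0.01, 0.17, -0.89], [-0.01, 0.22, -0.88], [-0.01, 0.26, -0.87], [-0.01, 0.3, -0.85], [-0.01, 0.35, -0.84], [-0.01, 0.39, -0.82], [-0.01, 0.42, -0.8], [-0.01, 0.46, -0.77], [-0.01, 0.5, -0.75], [-0.01, 0.54, -0.72], [-0.01, 0.57, -0.69], [-0.01, 0.6, -0.66], [-0.01, 0.63, -0.63], [-0.01, 0.66, -0.6], [-0.01, 0.69, -0.57], [-0.01, 0.72, -0.53], [-0.01, 0.74, -0.49], [-0.01, 0.76, -0.46], [-0.01, 0.78, -0.42], [-0.01, 0.8, -0.38], [-0.01, 0.82, -0.34], [-0.01, 0.83, -0.3], [-0.01, 0.85, -0.25]]
W [[0.0, 0.0, 0.0], [0.0, 0.0, 0.0], [0.0, 0.0, 0.0], [0.0, 0.0, 0.0], [0.0, 0.0, 0.0], [0.0, 0.0, 0.0], [0.0, 0.0, 0.0], [-0.89, -0.0, 0.0], [-0.89, -0.0, 0.0], [-0.89, -0.0, 0.0], [-0.89, -0.0, 0.0], [-0.89, -0.0, 0.0], [-0.89, -0.0, 0.0], [-0.89, -0.0, 0.0], [-0.89, -0.0, 0.0], [-0.89, -0.0, 0.0], [-0.89, -0.0, 0.0], [-0.89, -0.0, 0.0], [-0.89, -0.0, 0.0], [-0.89, -0.0, 0.0], [-0.89, -0.0, 0.0], [-0.89, -0.0, 0.0], [-0.89, -0.0, 0.0], [-0.89, -0.0, 0.0], [-0.89, -0.0, 0.0], [-0.89, -0.0, 0.0], [-0.89, -0.0, 0.0], [-0.89, -0.0, 0.0], [-0.89, -0.0, 0.0], [-0.89, -0.0, 0.0], [-0.89, -0.0, 0.0], [-0.89, -0.0, 0.0], [-0.89, -0.0, 0.0], [-0.89, -0.0, 0.0], [-0.89, -0.0, 0.0]]
```

Call:
arm_command(delta_pos=[[-0.8,0,0],[-0.8,0,0],[-0.8,0,0],[-0.8,0,0],[-0.8,0,0],[-0.8,0,0],[-0.8,0,0],[0,-0.05,-0.9],[0,0,-0.9],[0,0.05,-0.9]], rotation=[[0,0,0],[0,0,0],[0,0,0],[0,0,0],[0,0,0],[0,0,0],[0,0,0],[-0.9,0,0],[-0.9,0,0],[-0.9,0,0]], gripper=-1, grip_force=40)

```text
clock: 1.1
position: [0.2593, -0.5645, 0.4163]
tool_rot: [-1.559, 1.562, 2.17]
force: [-0.3, 0.4, 0.1]
grip_width: 0.0857
```

Call:
arm_command(delta_pos=[[0,0.1,-0.9],[0,0.13,-0.9],[0,0.17,-0.9],[0,0.22,-0.9],[0,0.26,-0.87],[0,0.3,-0.85],[0,0.35,-0.85],[0,0.4,-0.8],[0,0.42,-0.8],[0,0.46,-0.77]], rotation=[[-0.9,0,0],[-0.9,0,0],[-0.9,0,0],[-0.9,0,0],[-0.9,0,0],[-0.9,0,0],[-0.9,0,0],[-0.9,0,0],[-0.9,0,0],[-0.9,0,0]])

```text
clock: 2.1
position: [0.4715, -0.3808, 0.4129]
tool_rot: [-2.474, 1.556, 2.238]
force: [-0.8, -0.5, 0.0]
grip_width: 0.0853
```

```bash
python3 - <<'E'
from plan import *
print(pose()[2])
rows([(np.array([.6,-.02,.42]),tool(0)),(np.array([.533,.208,.255])-.13*tool(25)[:,0],tool(25))],40)
E
```

```text
{'clock': 2.1, 'qpos': array([ 0.84391431,  0.39923658, -0.38537505,  1.38220144,  0.14265934,
        1.40209772,  0.45943308]), 'qd': array([-0.26415815, -0.00126043, -0.28079261,  0.04337039,  0.09499943,
        0.00381038,  0.4320981 ]), 'joint_efforts': array([  3.5580381 , -85.34765482,  -2.37235039, -42.31268048,
        -0.3331543 ,   0.13696526,  -1.4440003 ]), 'position': array([ 0.47147541, -0.38080964,  0.41286619]), 'tool_rot': array([-2.47375213,  1.55596855,  2.23790716]), 'force': array([-0.7905484, -0.5362078,  0.0101112]), 'moment': array([-0.07148624, -0.01049311,  0.00843886]), 'grip_width': 0.08525769385656308}
24 rows; at [ 0.471 -0.381  0.413]
D [[-0.01, 0.52, -0.7], [-0.01, 0.55, -0.67], [-0.01, 0.58, -0.64], [-0.01, 0.61, -0.62], [-0.01, 0.64, -0.59], [-0.01, 0.67, -0.55], [-0.01, 0.69, -0.52], [-0.01, 0.72, -0.49], [-0.01, 0.74, -0.45], [-0.01, 0.76, -0.42], [-0.01, 0.78, -0.38], [-0.01, 0.79, -0.35], [-0.02, 0.81, -0.31], [-0.02, 0.82, -0.27], [-0.02, 0.83, -0.23], [0.17, 0.79, -0.1], [0.18, 0.79, -0.12], [0.19, 0.78, -0.14], [0.2, 0.78, -0.16], [0.21, 0.77, -0.19], [0.23, 0.77, -0.21], [0.25, 0.76, -0.22], [0.27, 0.75, -0.24], [0.29, 0.74, -0.26]]
W [[-0.86, -0.01, -0.0], [-0.86, -0.01, -0.0], [-0.86, -0.01, -0.0], [-0.86, -0.01, -0.0], [-0.86, -0.01, -0.0], [-0.86, -0.01, -0.0], [-0.86, -0.01, -0.0], [-0.86, -0.01, -0.0], [-0.86, -0.01, -0.0], [-0.86, -0.01, -0.0], [-0.86, -0.01, -0.0], [-0.86, -0.01, -0.0], [-0.86, -0.01, -0.0], [-0.86, -0.01, -0.0], [-0.86, -0.01, -0.0], [-0.0, 0.46, -0.0], [-0.0, 0.46, -0.0], [-0.0, 0.46, -0.0], [-0.0, 0.46, -0.0], [-0.0, 0.46, -0.0], [-0.0, 0.46, -0.0], [-0.0, 0.46, -0.0], [-0.0, 0.46, -0.0], [-0.0, 0.46, -0.0]]
```

Call:
arm_command(delta_pos=[[0,0.52,-0.7],[0,0.55,-0.67],[0,0.58,-0.64],[0,0.61,-0.62],[0,0.64,-0.6],[0,0.67,-0.55],[0,0.7,-0.52],[0,0.72,-0.5],[0,0.74,-0.45],[0,0.76,-0.42]], rotation=[[-0.86,0,0],[-0.86,0,0],[-0.86,0,0],[-0.86,0,0],[-0.86,0,0],[-0.86,0,0],[-0.86,0,0],[-0.86,0,0],[-0.86,0,0],[-0.86,0,0]])

```text
clock: 3.1
position: [0.5829, -0.1358, 0.4112]
tool_rot: [3.016, 1.55, 2.384]
force: [0.3, -0.2, -0.3]
grip_width: 0.0856
```

```bash
python3 - <<'E'
from plan import *
print(pose()[2]['qpos'])
rows([(np.array([.6,-.02,.42]),tool(0)),(np.array([.533,.208,.255])-.13*tool(25)[:,0],tool(25))],40)
E
```

```text
[ 0.57124877  0.42558569 -0.65160842  1.39366631  0.24101597  1.42132757
  0.8623325 ]
14 rows; at [ 0.583 -0.136  0.411]
D [[-0.05, 0.72, -0.31], [-0.05, 0.73, -0.28], [-0.05, 0.74, -0.25], [-0.06, 0.75, -0.21], [-0.06, 0.76, -0.18], [0.17, 0.79, -0.1], [0.18, 0.79, -0.12], [0.19, 0.78, -0.14], [0.2, 0.78, -0.16], [0.21, 0.77, -0.19], [0.23, 0.77, -0.21], [0.25, 0.76, -0.22], [0.27, 0.75, -0.24], [0.29, 0.74, -0.26]]
W [[-0.79, -0.04, -0.01], [-0.79, -0.04, -0.01], [-0.79, -0.04, -0.01], [-0.79, -0.04, -0.01], [-0.79, -0.04, -0.01], [0.0, 0.46, 0.0], [0.0, 0.46, 0.0], [-0.0, 0.46, -0.0], [-0.0, 0.46, 0.0], [-0.0, 0.46, -0.0], [-0.0, 0.46, 0.0], [0.0, 0.46, -0.0], [-0.0, 0.46, 0.0], [0.0, 0.46, 0.0]]
```

Call:
arm_command(delta_pos=[[-0.05,0.72,-0.3],[-0.05,0.73,-0.28],[-0.05,0.74,-0.25],[-0.06,0.75,-0.2],[-0.06,0.76,-0.18],[0.17,0.8,-0.1],[0.18,0.8,-0.12],[0.2,0.8,-0.14],[0.2,0.8,-0.16],[0.2,0.8,-0.2]], rotation=[[-0.8,-0.04,0],[-0.8,-0.04,0],[-0.8,-0.04,0],[-0.8,-0.04,0],[-0.8,-0.04,0],[0,0.3,0],[0,0.3,0],[0,0.3,0],[0,0.3,0],[0,0.3,0]])

```text
clock: 4.1
position: [0.5988, 0.1114, 0.3917]
tool_rot: [3.114, 1.408, 2.922]
force: [0.7, 0.1, -0.0]
grip_width: 0.0853
```

```bash
python3 - <<'E'
from plan import *
print(pose()[2]['qpos'])
rows([(np.array([.533,.208,.255])-.12*tool(20)[:,0],tool(20))],40)
E
```

```text
[ 0.21151809  0.56386344 -0.77624456  1.28204161  0.27646123  1.56470591
  0.85442311]
4 rows; at [0.599 0.111 0.392]
D [[0.25, 0.7, -0.28], [0.27, 0.68, -0.29], [0.29, 0.66, -0.31], [0.31, 0.65, -0.32]]
W [[0.07, 0.45, 0.01], [0.07, 0.45, 0.01], [0.07, 0.45, 0.01], [0.07, 0.45, 0.01]]
```

Call:
arm_command(delta_pos=[[0.25,0.7,-0.28],[0.27,0.68,-0.3],[0.3,0.66,-0.3],[0.3,0.65,-0.32],[0,0,0]], rotation=[[0.07,0.45,0],[0.07,0.45,0],[0.07,0.45,0],[0.07,0.45,0],[0,0,0]])

```text
clock: 4.6
position: [0.5706, 0.2055, 0.3639]
tool_rot: [-3.127, 1.206, 2.938]
force: [-0.2, 0.6, -0.1]
grip_width: 0.0854
```

```bash
python3 - <<'E'
from plan import *
P,R,s=pose();print(P,s['qpos'])
im,w=snap('wrist','w1.png')
print('pred grip c',proj(w,[.533,.208,.255]))
t,_=snap('top','t2.png')
h=cv2.cvtColor(im,cv2.COLOR_RGB2HSV)
m=((h[...,0]<8)|(h[...,0]>172))&(h[...,1]>150)&(h[...,2]>60)
k,l,st,ce=cv2.connectedComponentsWithStats(m.astype('uint8'))
print([(st[i].tolist(),ce[i].round(1).tolist()) for i in range(1,k) if st[i][4]>20])
rows([(np.array([.533,.208,.255])-.12*tool(20)[:,0],tool(20))],40)
E
```

```text
[0.57064839 0.20550961 0.36388534] [ 0.0663296   0.68117374 -0.77942252  1.20205191  0.18814676  1.67242176
  0.70047673]
pred grip c (np.float64(267.9584177589398), np.float64(213.3522218160558))
[([284, 179, 15, 65, 822], [290.9, 211.7])]
1 rows; at [0.572 0.203 0.365]
D [[-0.11, -0.12, 0.03]]
W [[-0.02, -0.11, 0.05]]
```

View pics/w1.png

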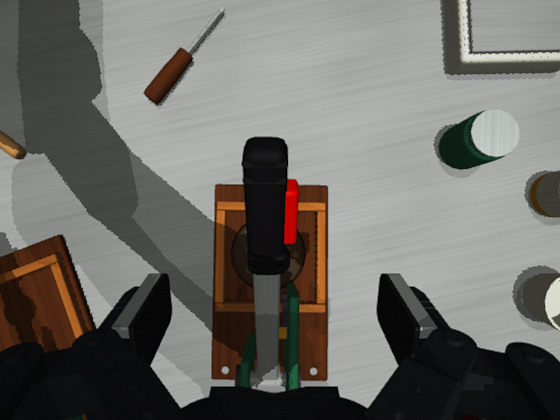

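Close look: the grip is centred at about (268,205) and the button at (291,212), within 2 px of prediction. The jaws (pads at x≈150 and 400) straddle the grip, so I'll descend.

```bash
python3 - <<'E'
from plan import *
T=tool(20);c=np.array([.533,.208,.255])+.002*T[:,1]
rows([(c-.03*T[:,0],T),(c+.004*T[:,0],T)],40,.7)
E
```

```text
7 rows; at [0.572 0.203 0.365]
D [[0.58, -0.01, 0.01], [0.58, -0.01, 0.01], [0.58, -0.01, 0.01], [0.58, -0.01, 0.01], [0.58, -0.01, 0.01], [0.57, 0.0, -0.0], [0.57, -0.0, 0.0]]
W [[-0.0, -0.02, 0.01], [-0.0, -0.02, 0.01], [-0.0, -0.02, 0.01], [-0.0, -0.02, 0.01], [-0.0, -0.02, 0.01], [0.0, 0.0, -0.0], [0.0, 0.0, -0.0]]
```

Call:
arm_command(delta_pos=[[0.58,0,0],[0.58,0,0],[0.58,0,0],[0.58,0,0],[0.58,0,0],[0.57,0,0],[0.57,0,0],[0,0,0]], rotation=[[0,-0.02,0],[0,-0.02,0],[0,-0.02,0],[0,-0.02,0],[0,-0.02,0],[0,0,0],[0,0,0],[0,0,0]])

```text
clock: 5.5
position: [0.5342, 0.2028, 0.2505]
tool_rot: [-3.124, 1.236, 2.929]
force: [0.7, 0.6, 0.2]
grip_width: 0.0853
```

```bash
python3 - <<'E'
from plan import *
P,R,s=pose();print(P,s['qpos'],s['force'])
T=tool(20);c=np.array([.533,.208,.255])+.002*T[:,1]
print('in tool frame, remaining mm',(R.T@(c+.004*T[:,0]-P)*1e3).round(1), 'tilt',np.degrees(np.arcsin(-R[:,0]@[np.cos(psi),np.sin(psi),0])))
im,w=snap('wrist','w2.png');snap('side','s2.png')
a=cv2.imread('pics/w2.png');b=cv2.imread('pics/s2.png')
o=np.hstack([cv2.resize(a[150:420,90:470],(380,270)),cv2.resize(b[60:240,60:310],(375,270))]);cv2.imwrite('pics/c2.png',o)
E
```

```text
[0.53424397 0.20284194 0.25047876] [ 0.10176559  0.69464781 -0.77437227  1.48301212  0.22803703  1.37408499
  0.66853187] [0.66204406 0.61090533 0.20533029]
in tool frame, remaining mm [ 0.5  6.7 -3.8] tilt 19.156921853942567
```

View pics/c2.png

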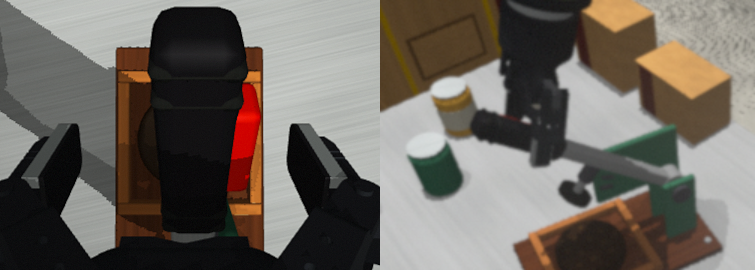

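```bash
python3 - <<'E'
from plan import *
P,R,s=pose();w=optics.camera_params('wrist')
ly=np.array([-np.sin(psi),np.cos(psi),0]);c=np.array([.533,.208,.255])
print('grasp pt',proj(w,P-.005*R[:,0]),'expected button',proj(w,c+.02*ly))
im=cv2.cvtColor(cv2.imread('pics/w2.png'),cv2.COLOR_BGR2HSV)
m=(((im[...,0]<8)|(im[...,0]>172))&(im[...,1]>150)&(im[...,2]>60)).astype('uint8')
m[:, :300]=0
y,x=np.nonzero(m);print(x.min(),x.max(),y.min(),y.max(),x.mean(),y.mean())
lx=np.array([np.cos(psi)*np.cos(.698),np.sin(psi)*np.cos(.698),-np.sin(.698)])
for sg in(-1,1):print('btn end',proj(w,c+.022*ly+sg*.024*lx), proj(w,c+.022*ly+sg*.024*lx+.009*tool(40)[:,0]*-1))
E
```

```text
grasp pt (np.float64(276.04465762977736), np.float64(300.69184715454014)) expected button (np.float64(335.5899797693434), np.float64(286.5775064217017))
317 351 233 341 333.9931941923775 289.9709618874773
btn end (np.float64(347.7238193130175), np.float64(243.66399094683615)) (np.float64(352.05975635916997), np.float64(262.2867354058201))
btn end (np.float64(334.77358570355926), np.float64(321.29389394961805)) (np.float64(337.65057585204806), np.float64(339.82547170019427))
```

The measurement and the picture agree: shift about 6.5 mm to +y and 3 mm toward the tip, then close.

Call:
arm_command(delta_pos=[[0,0.22,-0.11],[0,0,0]], rotation=[[0,0,0],[0,0,0]])

```text
clock: 5.8
position: [0.535, 0.2108, 0.2553]
tool_rot: [-3.133, 1.241, 2.919]
force: [-0.1, 0.1, 0.6]
grip_width: 0.0854
```

Call:
arm_command(delta_pos=[[0,0,0],[0,0,0],[0,0,0],[0,0,0],[0,0,0],[0,0,0],[0,0,0],[0,0,0]], rotation=[[0,0,0],[0,0,0],[0,0,0],[0,0,0],[0,0,0],[0,0,0],[0,0,0],[0,0,0]], gripper=1, grip_force=30)

```text
clock: 6.6
position: [0.5339, 0.2074, 0.2562]
tool_rot: [-3.112, 1.239, 2.94]
force: [-2.1, -1.7, 0.7]
grip_width: 0.0282
```

```bash
python3 - <<'E'
from plan import *
print([monitor.observe()['grip_width']])
snap('wrist','w3.png');P,R,s=pose();print(P,s['grip_width'],s['force'])
snap('side','s3.png');P,R,s=pose();print(P,s['grip_width'])
a=cv2.imread('pics/w3.png');b=cv2.imread('pics/s3.png')
o=np.hstack([cv2.resize(a[200:420,180:380],(500,550)),cv2.resize(b[100:220,80:200],(290,290)).repeat(2,0)[:550]*0]);o[:290,500:]=cv2.resize(b[100:220,80:200],(290,290));cv2.imwrite('pics/c3.png',o)
E
```

```text
[0.028199518858179274]
[0.53393314 0.20745551 0.25617284] 0.028236354562481816 [-2.14098044 -1.35086477  0.95578098]
[0.53392295 0.20746078 0.25614123] 0.028106336575025773
```

View pics/c3.png

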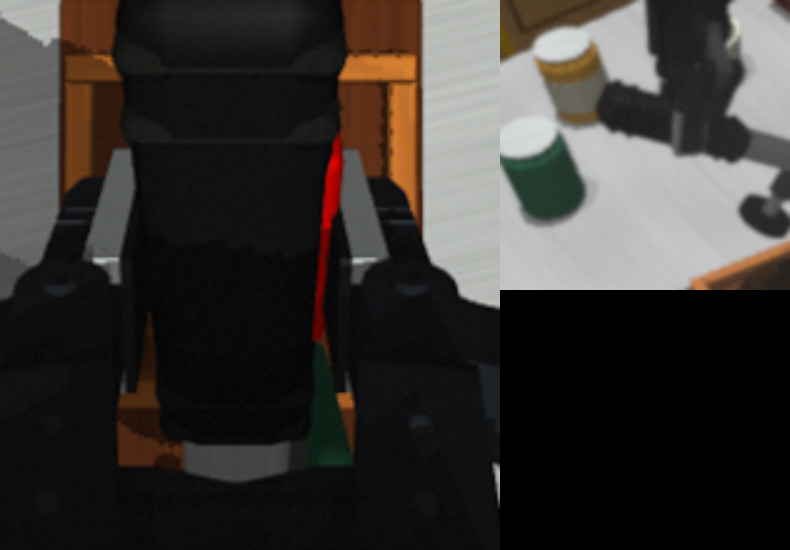

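The pads sit on both sides of the grip and the button is pushed nearly flush (thin red sliver at crop (330,230)). Width reads 28.2 mm against 30 expected, which I take as finger compliance. Now I'll plan the arc about the hinge.

```bash
cat > arc.py <<'E'
from plan import *
P,R,s=pose();a=np.radians(3)
g=P-.005*R[:,0];phi=np.arcsin((g[2]-.1)/.24);u=np.array([np.cos(psi),np.sin(psi),0]);ly=np.array([-np.sin(psi),np.cos(psi),0])
print('elev',np.degrees(phi),'H est',g+.24*(np.cos(phi)*u-np.sin(phi)*[0,0,1]),'force',s['force'],'w',s['grip_width'],'q',s['qpos'].round(2))
H=np.array([.711,.169,.1])if 1 else 0
H=g+.24*(np.cos(phi)*u-np.sin(phi)*np.array([0,0,1]))
Q=Rn.from_rotvec(-ly*a).as_matrix()
print('row D',(R.T@(H+Q@(P-H)-P)/.03).round(3),'W',(np.degrees(R.T@(-ly*a))/6).round(3),'R',R[:,1].round(3))
E
python3 arc.py
```

```text
Traceback (most recent call last):
  File "arc.py", line 4, in <module>
    print('elev',np.degrees(phi),'H est',g+.24*(np.cos(phi)*u-np.sin(phi)*[0,0,1]),'force',s['force'],'w',s['grip_width'],'q',s['qpos'].round(2))
                                                              ~~~~~~~~~~~^~~~~~~~
TypeError: can't multiply sequence by non-int of type 'numpy.float64'
```

```bash
sed -i '/^H=np.array/d; s/sin(phi)\*\[0,0,1\]/sin(phi)*np.array([0,0,1])/' arc.py; python3 arc.py
```

```text
elev 42.08901959415014 H est [0.7093352  0.16828249 0.1       ] force [-1.59512382 -2.38177814  0.88181154] w 0.028106336575025773 q [ 0.09  0.69 -0.77  1.47  0.23  1.38  0.66]
row D [ 0.389  0.001 -0.145] W [ 0.003 -0.5    0.006] R [ 0.228  0.974 -0.01 ]
```

Call:
arm_command(delta_pos=[[0.39,0,-0.145],[0.39,0,-0.145],[0.39,0,-0.145],[0.39,0,-0.145],[0.39,0,-0.145]], rotation=[[0,-0.5,0],[0,-0.5,0],[0,-0.5,0],[0,-0.5,0],[0,-0.5,0]])

```text
clock: 7.2
position: [0.5005, 0.2152, 0.2042]
tool_rot: [-3.027, 1.509, 3.025]
force: [5.4, -2.3, -1.0]
grip_width: 0.0279
```

```bash
python3 arc.py
```

```text
elev 27.071121604425212 H est [0.70932349 0.16853226 0.1       ] force [ 5.40433181 -2.28070261 -1.01310757] w 0.02792151911929318 q [ 0.03  0.56 -0.74  1.78  0.39  1.01  0.48]
row D [ 0.388  0.001 -0.148] W [ 0.003 -0.5    0.006] R [ 0.229  0.973 -0.007]
```

Call:
arm_command(delta_pos=[[0.39,0,-0.145],[0.39,0,-0.145],[0.39,0,-0.145],[0.39,0,-0.145],[0.39,0,-0.145],[0.39,0,-0.145],[0.39,0,-0.145]], rotation=[[0,-0.5,0],[0,-0.5,0],[0,-0.5,0],[0,-0.5,0],[0,-0.5,0],[0,-0.5,0],[0,-0.5,0]])

```text
clock: 7.9
position: [0.4777, 0.2206, 0.1192]
tool_rot: [-0.005, 1.251, -0.234]
force: [12.2, -7.5, -1.4]
grip_width: 0.0282
```

```bash
python3 arc.py
```

```text
elev 5.733526187492456 H est [0.70921727 0.16882788 0.1       ] force [12.21033959 -7.48312888 -1.43000582] w 0.028185813425454398 q [-0.37  0.51 -0.42  2.14  1.    0.56 -0.26]
row D [ 0.387  0.    -0.152] W [ 0.002 -0.5    0.004] R [ 0.227  0.974 -0.002]
```

Call:
arm_command(delta_pos=[[0.39,0,-0.08],[0.39,0,-0.1],[0.25,0,-0.04],[0.2,0,0]], rotation=[[0,-0.4,0],[0,-0.4,0],[0,-0.1,0],[0,0,0]])

```text
clock: 8.3
position: [0.481, 0.2198, 0.0839]
tool_rot: [-0.006, 1.148, -0.23]
force: [-30.4, -8.2, 54.8]
grip_width: 0.0284
```

```bash
python3 arc.py
```

```text
elev -2.7562583547379935 H est [0.71298252 0.1679359  0.1       ] force [-30.43010661  -8.1977586   54.76829466] w 0.028384107304096347 q [-0.52  0.58 -0.28  2.21  1.37  0.51 -0.67]
row D [ 0.393  0.001 -0.134] W [ 0.002 -0.5    0.002] R [ 0.223  0.975 -0.002]
```

Call:
arm_command(delta_pos=[[-0.05,0,0.03],[0,0,0]], rotation=[[0,0,0],[0,0,0]])

```text
clock: 8.5
position: [0.481, 0.2197, 0.0858]
tool_rot: [-0.007, 1.148, -0.231]
force: [0.3, -2.2, 0.7]
grip_width: 0.0282
```

Call:
arm_command(delta_pos=[[0,0,0],[0,0,0],[0,0,0],[0,0,0],[0,0,0],[0,0,0],[0,0,0]], rotation=[[0,0,0],[0,0,0],[0,0,0],[0,0,0],[0,0,0],[0,0,0],[0,0,0]], gripper=-1)

```text
clock: 9.2
position: [0.4816, 0.2213, 0.0858]
tool_rot: [-0.0, 1.148, -0.224]
force: [-0.5, -1.0, 0.1]
grip_width: 0.0851
```

Call:
arm_command(delta_pos=[[-0.4,0,0],[-0.7,0,0],[-0.8,0,0],[-0.8,0,0],[-0.8,0,0],[-0.8,0,0],[-0.8,0,0],[0,0,0]], rotation=[[0,0,0],[0,0,0],[0,0,0],[0,0,0],[0,0,0],[0,0,0],[0,0,0],[0,0,0]])

```text
clock: 10.0
position: [0.4171, 0.2354, 0.2298]
tool_rot: [-0.006, 1.15, -0.228]
force: [0.7, -0.1, -0.5]
grip_width: 0.0854
```

```bash
python3 - <<'E'
from plan import *
P,R,s=pose();print(P,s['force'],s['grip_width'],s['clock'])
a,_=snap('top','t4.png');b,_=snap('side','s4.png');
o=np.zeros((600,800,3),'uint8');a=cv2.imread('pics/t4.png');b=cv2.imread('pics/s4.png')
o[:,:400]=cv2.resize(a[130:310,140:260],(400,600));o[:300,400:]=cv2.resize(b[90:285,80:340],(400,300))
o[300:,400:]=cv2.resize(b[215:410,240:500],(400,300));cv2.imwrite('pics/c4.png',o)
E
```

```text
[0.4171082  0.23537229 0.22979786] [ 0.6776985  -0.0644502  -0.46437693] 0.08544762433295962 10.0
```

View pics/c4.png

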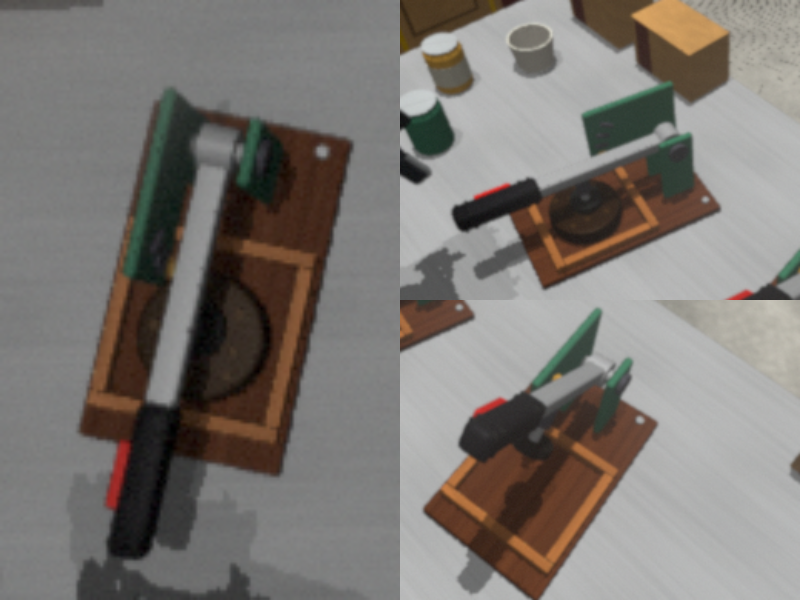

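The lever is down, its pad is on the cake, the button has sprung out (red showing at crop (118,475)), and the spare lever is still raised. One numeric check of the level:

```bash
python3 - <<'E'
from plan import *
p=optics.camera_params('top');q=optics.camera_params('side')
T=lambda u,v:(140+u/3.333,130+v/3.333);S=lambda u,v:(80+(u-400)*.65,90+v*.65)
for n,t,s in(('tip',(130,545),(464,213)),('near',(161,407),(536,190)),('hinge',(217,145),(664,133)),('cake',(205,337),(586,208))):
    X,e=tri(ray(p,*T(*t)),ray(q,*S(*s)));print(n,X.round(4),round(e,4))
h=lambda f:(lambda i:(((i[...,0]<8)|(i[...,0]>172))&(i[...,1]>150)&(i[...,2]>60)).astype('uint8'))(cv2.cvtColor(cv2.imread(f),cv2.COLOR_BGR2HSV))
for f in('pics/t1.png','pics/t4.png','pics/s1.png','pics/s4.png'):
    k,l,st,ce=cv2.connectedComponentsWithStats(h(f));print(f,[(st[i][4],ce[i].round(1).tolist()) for i in range(1,k) if st[i][4]>15])
E
```

```text
tip [0.4306 0.2273 0.114 ] 0.0043
near [0.5222 0.2103 0.0994] 0.0011
hinge [0.7054 0.1685 0.1098] 0.0054
cake [0.5736 0.1912 0.0364] 0.0011
pics/t1.png [(np.int32(158), [512.2, 163.9]), (np.int32(114), [348.2, 245.0]), (np.int32(76), [160.2, 247.3])]
pics/t4.png [(np.int32(159), [512.3, 163.7]), (np.int32(116), [348.2, 245.0]), (np.int32(75), [175.2, 271.7])]
pics/s1.png [(np.int32(78), [297.8, 284.1])]
pics/s4.png [(np.int32(56), [139.3, 214.2]), (np.int32(78), [297.8, 284.1])]
```

```bash
python3 - <<'E'
from plan import *
p=optics.camera_params('top');q=optics.camera_params('side')
print(tri(ray(p,175.2,271.7),ray(q,139.3,214.2)))
H=np.array([.7095,.1685,.1]);u=np.array([np.cos(psi),np.sin(psi),0]);ly=np.array([-np.sin(psi),np.cos(psi),0])
for d in(0,2,4,6):
    f=np.radians(d);X=H-.24*(np.cos(f)*u-np.sin(f)*np.array([0,0,1]))+.019*ly+np.array([0,0,.004]);print(d,X.round(3),np.round([proj(p,X),proj(q,X)],1).tolist())
E
```

```text
(array([0.47720117, 0.23908381, 0.10853715]), np.float64(0.002316533621090115))
0 [0.479 0.239 0.104] [[175.4, 271.0], [141.5, 215.0]]
2 [0.48  0.239 0.112] [[174.4, 271.3], [140.4, 212.1]]
4 [0.48  0.239 0.121] [[173.4, 271.4], [139.5, 209.2]]
6 [0.481 0.239 0.129] [[172.5, 271.4], [138.6, 206.2]]
```

```bash
python3 - <<'E'
from h import *
s=monitor.observe();print(s['clock'],s['force'],bot.job_done())
E
```

```text
the job is handed in; nothing more can be done
10.1 [ 0.83988877  0.38897629 -0.98251735] None
```

I pinched the grip of the cake's clamp, with the button in, while the lever was raised about 40° above level. I then swung the lever down about its hinge to the stop, where the wrist felt about 55 N upward. After easing off, I opened the jaws and backed away. The job was handed in at 10.1 s; no verdict was reported.

**Last checks**
- **Lever:** the button's position in the two camera views puts the lever level within about 0.5–1°, which is the limit of the calibration. My hand-picked point for the grip's tip read 14 mm too high (0.114 m), but its two sight lines missed each other by 4 mm, so I gave it little weight.
- **Button:** it has sprung back out, and the pad is resting on the cake.
- **Cake:** its centre is within about 1 mm of where it started in x and y.
- **Other clamp:** its red button is at the same pixels as before, so its lever has not moved.
- **Robot:** the gripper is clear of everything, with about 1 N of residual force.

**Readings that disagreed**
- The pinched width read 28.2 mm where 30 mm was expected. The picture showed the button nearly flush, and the lever passed the ratchet tooth freely.
- During the final push the pads slid about 10 mm down the grip. The width reading stayed the same, so the button remained pressed.

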